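# Lay the rolling pin in its cradle

## Robot

A 6-joint arm with a two-finger parallel gripper is mounted at the origin on the work surface. World frame = base frame: x ahead of the robot, y to its left, z up, the work surface at z = 0. Lengths are in m, angles in degrees, forces in N, time in s.
With the tool pointing down it reaches from about 0.4 to 0.825 m from the base axis. Payload 7 kg.
Tool frame: the origin (TCP) lies midway between the tips of the shut fingers; the grasp point (between the pads) lies 19 mm behind it; z points along the fingers, y is the line along which they close (so a half turn about z gives the same grasp; the last joint's range is limited). The gripper opens to 88 mm and grips with 3 to 60 N. Pads are 19 mm wide; open, the fingers measure 130 mm over their backs; the gripper's body (78 mm by 193 mm) begins 47 mm behind the grasp point.
Start: joints at [83.658, 20.546, 0.682, 0, -70.136, -16.507], TCP at [0.262, 0.622, 0.227] pointing down, gripper open.
Joint ranges: [-176.03, 176.03], [-82.01, 121.73], [-58.28, 71.71], [-173.87, 95.51], [-174.79, -0.11], [-173.66, 173.66]. Speed limits (degrees/s): [136.94, 136.94, 172.46, 180, 180, 180].

## Interface

Orientations are given as [roll, pitch, yaw] about the fixed x, y, z axes, in that order (R = Rz(yaw) Ry(pitch) Rx(roll)).
In Python, from plant import telemetry, viewer, workorder gives the robot as it stands. The module is installed in compiled form; this text tells all that it offers.
- The arm moves only by the tool carry_out, never from a script. Its argument "rows" is a list of rows, each a list of 6 numbers: the shift along the tool's x, y, z in m, then the turn, a rotation vector about the tool's x, y, z in rad. In form: [[tx, ty, tz, ax, ay, az], ...]. A call has 1 to 8 rows; each row is the pose to reach, as a shift and turn from the pose commanded when the call began, along the tool's axes at that moment; what a row does not reach only later rows make up. A row lasts 1/8 s, in which the tool goes at most 62.5 mm and 10.7 degrees, less where a joint would pass 70% of its speed; a pose out of reach is approached as far as the arm can. A call with a gripper value outside its range is refused whole. "grip" is the gripper's target within -1 to 1 (fully open at 1, half-way at 0, shut at -1), set as the call begins (left out, the last holds). The fingers move at their own pace and stop on an object; the grip force is fixed at half the most. Time passes only in rows, so rows that repeat a pose let the fingers close. It gives the time, the measured TCP pose, the force, the opening and the grip force at its end, in the units of the state.
- telemetry.get_obs(): the state, without advancing time (a new reading comes with each control period).
- viewer.snapshot(name): name is "side" or "top" or "wrist"; returns the picture (384x512x3 uint8, red, green, blue); there is no depth.
- viewer.camera_info(name): a dict with "intrinsics" (3x3 intrinsics, pixels), "extrinsics" (4x4, takes a point from camera to world coordinates); the wrist camera has in their place "tool_from_camera" (4x4, takes a point from camera to tool coordinates, whose origin is the TCP and whose axes are the flange's). Camera axes: x right, y down, z forward; pixel columns grow to the right and rows downward; lengths in m; the calibration is good to about 2 mm. A picture is of the moment at which its call begins: read the wrist's pose just before it. camera_info takes no time and is no camera call.
- workorder.close_job(): hands the job in; it is judged then, once.
The state is a dict: "clock": time; "joint_pos": joint angles; "qvel": joint speeds; "tau": joint torques, N m; "tool_pos": TCP position; "orientation": TCP orientation; "force": force on the tool from outside, world axes, zero at the start; "moment": the same for the moment, N m; "opening": finger opening in m; "gripper_force": force on a finger pad.
Only numpy, scipy, OpenCV 4.12 (cv2) and the standard library are available. Lean on these libraries where they do the work, as an engineer would, in place of code of your own. Each camera call takes 0.05 s, during which the arm holds its last target. There are 200 camera calls.

## Task

Put the rolling pin (the thick one with a handle at each end) away in its wooden cradle: lay it along the cradle across both V-shaped rests, roughly centred, and let it settle into them before you let go, no dropping. Leave the slim plain pin where it lies.

Things in the scene. Friction and masses are not known exactly. Their poses are not given: they have to be found in the camera images.
- pin_center (a point): centre of the rolling pin, loose on the worktop, pale wood: barrel 48 mm in diameter, 240 mm long, with a 24 mm thick rounded handle at each end, 332 mm overall, about 0.3 kg. The point is on the axis, half-way along the barrel, 24 mm above the worktop at the start. Its x axis runs along the pin (ends alike); it can roll about it.
- cradle: pale plywood cradle, fixed: base 200 (its x) by 100 by 14 mm with two V rests at x = -80 and +80 mm (20 mm thick, 140 mm clear between). Each V opens upward, mouth 80 mm wide in y, flanks 35 deg from level, bottom 30 mm and rim 58 mm above the worktop. Origin: centre of the underside, z up. The pin lies along the cradle's x, barrel across both rests, its axis then 59 mm above the origin. Ends alike.
- slim_center (a point): centre of the slim plain pin, to be left alone: a bare pale wooden rod 24 mm in diameter and 280 mm long without handles, loose on the worktop, its axis 12 mm above it. Its x axis runs along the rod.
Mind the look-alikes: they are no part of the job. What is meant by the cradle is not blue or red, and is the smaller of those in its own colour.

How it is judged (in metres and radians):
On the way:
1. the rolling pin lies down in the rests while still held (x of pin_center in the frame of cradle between -0.03 and 0.03 m and y of pin_center in the frame of cradle between -0.015 and 0.015 m and z of pin_center in the frame of cradle between 0.051 and 0.067 m and angle between the x axis of pin_center and the x axis of cradle, either way round below 0.18 rad and contact force between the fingers and pin above 0.5 N), for 0.2 s.
At the end, for the whole second after the job is handed in: The rolling pin lies at rest in both rests of the cradle: its centre within 30 mm of the cradle's middle lengthwise, within 10 mm sideways and within 6 mm of the seated height of 59 mm, its axis within 10 degrees of the cradle's. The slim pin is within 40 mm of where it began (x of pin_center in the frame of cradle between -0.03 and 0.03 m and y of pin_center in the frame of cradle between -0.01 and 0.01 m and z of pin_center in the frame of cradle between 0.053 and 0.065 m and angle between the x axis of pin_center and the x axis of cradle, either way round below 0.18 rad and linear speed of pin below 0.03 m/s and distance of slim_center from where it was at the start of the episode below 0.04 m); the robot touches nothing.
It fails at once if the slim pin is moved by more than 40 mm (distance of slim_center from where it was at the start of the episode above 0.04 m).
It also fails if it takes over 42 s, if anything falls off the work surface, if the arm or the gripper's body presses on something with over 40 N, if the wrist force passes 120 N, or if a joint passes its speed limit or range.

## Working session

There is one attempt and no reset: what is moved stays moved. The work goes in short steps, Python scripts to look and compute and a tool call to move; the robot and the scene stay as the last step left them, time stands still between calls to the robot, and variables do not carry over. Pictures are saved under pics/ and viewed, at most 10 in all, crops included, and the job is handed in when it is done.

Besides the shell and the picture viewer there is one more tool, called by a JSON object that holds its "fn" and its "kwargs", one argument or row to a line. carry_out: Moves the arm, as the interface text tells. Its arguments: {"type":"object","properties":{"rows":{"type":"array"},"grip":{"type":"number"}},"required":["rows"]}

```bash
mkdir -p pics; cat > h.py <<'E'
import numpy as np,cv2
from plant import telemetry,viewer,workorder
from scipy.spatial.transform import Rotation as R
def px2w(name,u,v,z,T=None):
    c=viewer.camera_info(name);K=np.array(c["intrinsics"])
    T=np.array(c["extrinsics"]) if T is None else T
    d=T[:3,:3]@np.linalg.inv(K)@[u,v,1];o=T[:3,3]
    return o+d*(z-o[2])/d[2]
def tool():
    s=telemetry.get_obs();T=np.eye(4);T[:3,:3]=R.from_euler('xyz',s["orientation"],degrees=True).as_matrix();T[:3,3]=s["tool_pos"];return T
def snap(n,f,crop=None,sc=1):
    im=viewer.snapshot(n)
    if crop: a,b,c,d=crop;im=im[b:d,a:c]
    cv2.imwrite("pics/"+f,cv2.resize(im[:,:,::-1],None,fx=sc,fy=sc,interpolation=cv2.INTER_CUBIC))
E
python3 - <<'E'
from h import *
snap("top","top.png",None,1.5)
s=telemetry.get_obs();print(s)
c=viewer.camera_info("top");print(c)
E
```

```text
{'clock': 0.05, 'joint_pos': array([ 8.36583487e+01,  2.05897629e+01,  6.35697031e-01, -1.92509784e-02,
       -7.01327552e+01, -1.65063574e+01]), 'qvel': array([-0.07087557,  0.00890196,  0.01135934,  0.01756734, -0.03518937,
        0.05256119]), 'tau': array([-2.14613021e-03, -5.84676290e+01,  2.94053543e+01,  7.02606082e+00,
        1.01594743e-02, -4.86502938e-05]), 'tool_pos': array([0.26194459, 0.62161107, 0.22565887]), 'orientation': array([ 1.79911615e+02, -7.31850552e-03, -2.28545590e+01]), 'force': array([ 0.50924571, -0.11354499,  0.0423889 ]), 'moment': array([-7.05171935e-05, -5.45241982e-02, -4.13191859e-02]), 'gripper_force': 0.0, 'opening': 0.08760830451199642}
{'intrinsics': array([[392.59548173,   0.        , 259.79351285],
       [  0.        , 392.59548173, 187.55516726],
       [  0.        ,   0.        ,   1.        ]]), 'extrinsics': array([[ 0.062184  , -0.97809257,  0.19866571,  0.27679759],
       [-0.99806397, -0.06118075,  0.01119055, -0.05225338],
       [ 0.00120912, -0.19897696, -0.98000342,  1.2066984 ],
       [ 0.        ,  0.        ,  0.        ,  1.        ]])}
```

View pics/top.png

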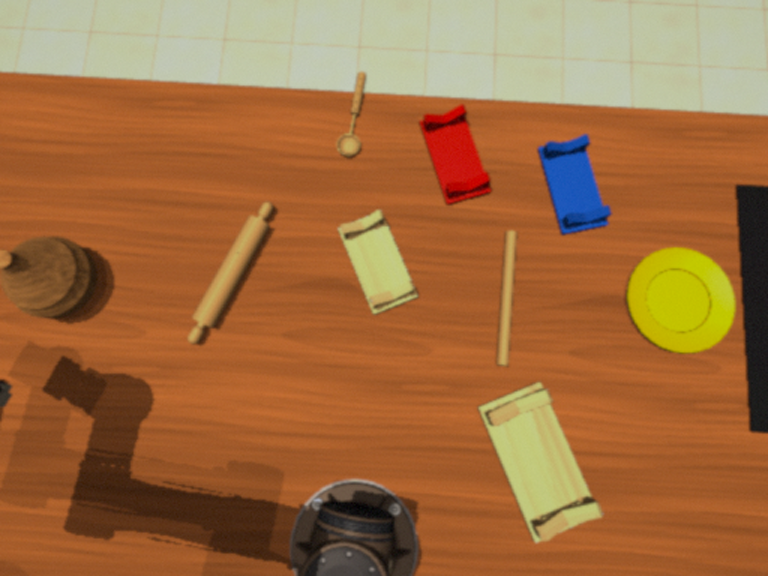

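The picture is at 1.5x scale. The rolling pin has its handle ends at (267,210) and (195,337), and the slim rod runs (510,232)–(503,364). There are four cradles: red (455,155), blue (573,185), small pale (377,262) and large pale (540,462). The one meant is the small pale one at (377,262), since it is plywood-coloured and the smaller of the two pale ones. I'll confirm that in a crop.

```bash
python3 - <<'E'
from h import *
snap("top","crop.png",(110,125,300,240),4.2)
E
```

```text
(no output)
```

View pics/crop.png

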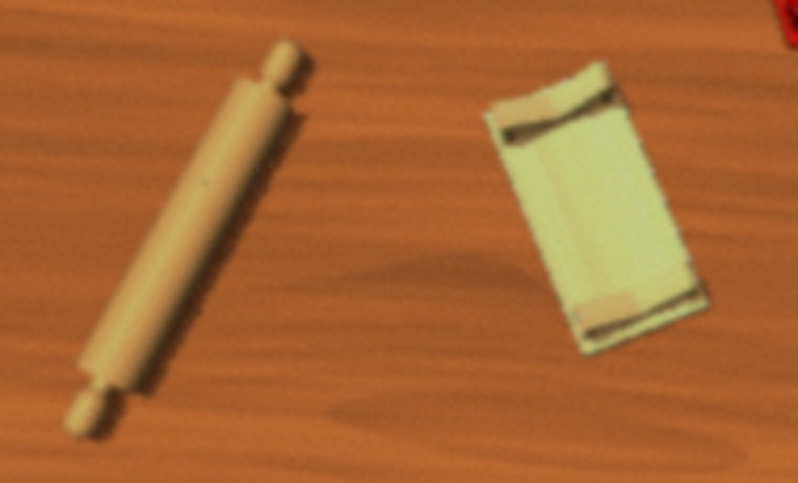

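```bash
python3 - <<'E'
from h import *
f=lambda x,y,z:px2w("top",x/4.2+110-.4,y/4.2+125-.4,z).round(4)
a,b=f(290,48,.024),f(73,428,.024);print("pin tips",a,b,(a+b)/2,np.linalg.norm(a-b),np.degrees(np.arctan2(*(a-b)[1::-1])))
a,b=f(265,95,.024),f(110,378,.024);print("barrel",a,b,(a+b)/2,np.linalg.norm(a-b),np.degrees(np.arctan2(*(a-b)[1::-1])))
for n,p in dict(BL=(585,354,.0),BR=(708,306,.0),TL58=(487,112,.058),TR58=(604,62,.058),).items():print(n,f(*p))
T=tool();c=viewer.camera_info("wrist");print(T.round(3),c["tool_from_camera"])
E
```

```text
pin tips [0.6662 0.2273 0.024 ] [0.3721 0.3531 0.024 ] [0.51915 0.2902  0.024  ] 0.319875678975442 -23.158607422083275
barrel [0.6284 0.2421 0.024 ] [0.4096 0.3311 0.024 ] [0.519  0.2866 0.024 ] 0.2362084672487419 -22.134730229474755
BL [ 0.4519 -0.0089  0.    ]
BR [ 0.4935 -0.0977  0.    ]
TL58 [0.6156 0.0718 0.058 ]
TR58 [ 0.6587 -0.0103  0.058 ]
[[ 0.921 -0.388 -0.     0.262]
 [-0.388 -0.921 -0.001  0.622]
 [ 0.     0.002 -1.     0.226]
 [ 0.     0.     0.     1.   ]] [[-3.84114299e-05 -9.66949553e-01 -2.54967765e-01  6.84201475e-02]
 [ 9.99999981e-01 -8.61005992e-05  1.75879122e-04 -2.88843695e-04]
 [-1.92019115e-04 -2.54967754e-01  9.66949537e-01 -1.57710652e-01]
 [ 0.00000000e+00  0.00000000e+00  0.00000000e+00  1.00000000e+00]]
```

The crop confirms it: small pale cradle with two V rests at crop (550,105) and (640,315), and the rolling pin with two handles. The tool yaw already matches the pin's. I'm moving above the pin now, swinging clear of the pot.

{"fn": "carry_out", "kwargs": {
  "rows": [
    [0.035,0.04,0,0,0,0],
    [0.07,0.08,0,0,0,0],
    [0.105,0.12,0,0,0,0],
    [0.14,0.16,0,0,0,0],
    [0.2,0.172,0,0,0,0],
    [0.255,0.184,0,0,0,0],
    [0.31,0.196,0,0,0,0],
    [0.366,0.208,0,0,0,0]
  ],
  "grip": 1
}}

```text
clock: 1.1
tool_pos: [0.5198, 0.2869, 0.2264]
orientation: [180.0, 0.0, -22.8]
force: [0.2, 1.3, -0.2]
opening: 0.0875
gripper_force: 0.0
```

{"fn": "carry_out", "kwargs": {
  "rows": [
    [0,0,0,0,0,0],
    [0,0,0,0,0,0]
  ]
}}

```text
clock: 1.35
tool_pos: [0.5185, 0.2878, 0.226]
orientation: [180.0, 0.0, -22.9]
force: [0.1, 0.4, -0.4]
opening: 0.0874
gripper_force: 0.0
```

```bash
python3 - <<'E'
from h import *
s=telemetry.get_obs();print(s["tool_pos"],s["orientation"],s["joint_pos"]);np.save("T.npy",tool())
snap("wrist","w1.png",None,1.5)
E
```

```text
[0.51847946 0.28776815 0.2260226 ] [ 1.79952012e+02  3.37465939e-02 -2.29183887e+01] [ 4.78920327e+01  1.29417838e+01 -1.00391537e+01 -1.74784423e-02
 -6.70754777e+01  1.91964088e+01]
```

View pics/w1.png

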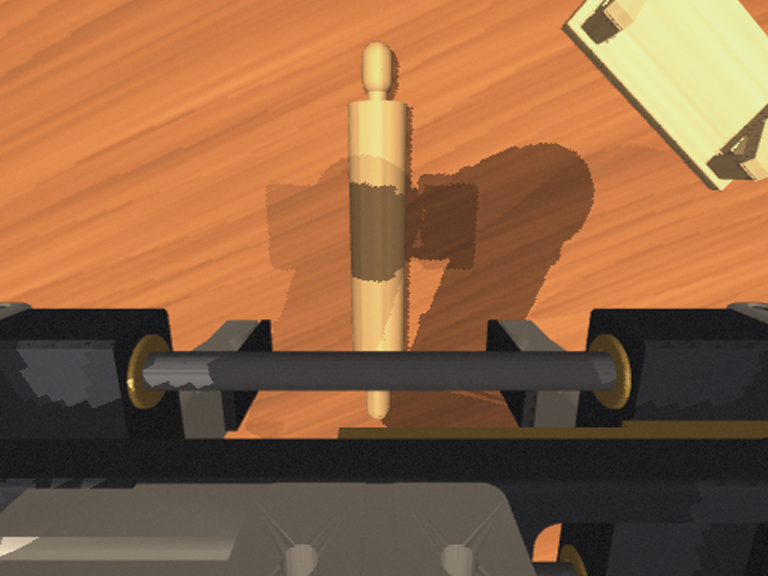

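The wrist view (1.5x) shows the pin upright and centred between the fingers. Its tips are at (377,42) and (378,418), and the far barrel end is at (378,102).

```bash
python3 - <<'E'
from h import *
T=np.load("T.npy");C=T@np.array(viewer.camera_info("wrist")["tool_from_camera"])
for p in [(377,42),(378,418),(378,102)]:
    w=px2w("wrist",p[0]/1.5-.2,p[1]/1.5-.2,.024,C);print(w.round(4),(np.linalg.inv(T)@[*w,1]).round(4))
E
```

```text
[0.67   0.2253 0.024 ] [ 0.164  -0.0016  0.2019  1.    ]
[0.3637 0.3541 0.024 ] [-0.1683 -0.001   0.2021  1.    ]
[0.6297 0.2415 0.024 ] [ 1.205e-01 -9.000e-04  2.020e-01  1.000e+00]
```

{"fn": "carry_out", "kwargs": {
  "rows": [
    [0,-0.001,0.04,0,0,0],
    [0,-0.001,0.08,0,0,0],
    [0,-0.001,0.12,0,0,0],
    [0,-0.001,0.155,0,0,0],
    [0,-0.001,0.18,0,0,0],
    [0,-0.001,0.2,0,0,0],
    [0,-0.001,0.212,0,0,0],
    [0,-0.001,0.219,0,0,0]
  ]
}}

```text
clock: 2.4
tool_pos: [0.5186, 0.2898, 0.0074]
orientation: [180.0, -0.0, -22.8]
force: [-0.2, -0.2, -0.3]
opening: 0.0877
gripper_force: 0.0
```

{"fn": "carry_out", "kwargs": {
  "rows": [
    [0,0,0,0,0,0],
    [0,0,0,0,0,0],
    [0,0,0,0,0,0],
    [0,0,0,0,0,0],
    [0,0,0,0,0,0],
    [0,0,0,0,0,0],
    [0,0,0,0,0,0],
    [0,0,0,0,0,0]
  ],
  "grip": -1
}}

```text
clock: 3.4
tool_pos: [0.5191, 0.2891, 0.0078]
orientation: [-180.0, -0.0, -22.8]
force: [-0.7, -2.3, 5.9]
opening: 0.0475
gripper_force: 30.0
```

{"fn": "carry_out", "kwargs": {
  "rows": [
    [0,0,-0.01,0,0,0],
    [0,0,-0.03,0,0,0],
    [0,0,-0.06,0,0,0],
    [0,0,-0.09,0,0,0],
    [0,0,-0.12,0,0,0],
    [0,0,-0.145,0,0,0],
    [0,0,-0.16,0,0,0],
    [0,0,-0.165,0,0,0]
  ]
}}

```text
clock: 4.4
tool_pos: [0.519, 0.2893, 0.1731]
orientation: [-180.0, 0.0, -22.9]
force: [0.5, 0.3, -3.7]
opening: 0.047
gripper_force: 30.0
```

{"fn": "carry_out", "kwargs": {
  "rows": [
    [0.01,0.017,0,0,0,-0.05],
    [0.028,0.048,0,0,0,-0.16],
    [0.052,0.089,0,0,0,-0.3],
    [0.078,0.133,0,0,0,-0.45],
    [0.104,0.177,0,0,0,-0.6],
    [0.128,0.218,0,0,0,-0.73],
    [0.144,0.245,0,0,0,-0.82],
    [0.152,0.259,0,0,0,-0.86]
  ]
}}

```text
clock: 5.4
tool_pos: [0.5578, -0.0104, 0.1713]
orientation: [-180.0, 0.1, 26.4]
force: [0.6, 0.5, -3.1]
opening: 0.0474
gripper_force: 30.0
```

{"fn": "carry_out", "kwargs": {
  "rows": [
    [0,0,0,0,0,0],
    [0,0,0,0,0,0],
    [0,0,0,0,0,0],
    [0,0,0,0,0,0]
  ]
}}

```text
clock: 5.9
tool_pos: [0.5585, -0.008, 0.1725]
orientation: [-180.0, 0.0, 26.5]
force: [-0.3, 0.5, -3.5]
opening: 0.0473
gripper_force: 30.0
```

```bash
python3 - <<'E'
from h import *
s=telemetry.get_obs();print(s["tool_pos"],s["orientation"],s["opening"]);np.save("T.npy",tool())
snap("wrist","w2.png",None,1.5)
E
```

```text
[ 0.55848084 -0.00797238  0.17250827] [-1.79997659e+02  2.59654701e-03  2.64677931e+01] 0.0472810994133245
```

View pics/w2.png

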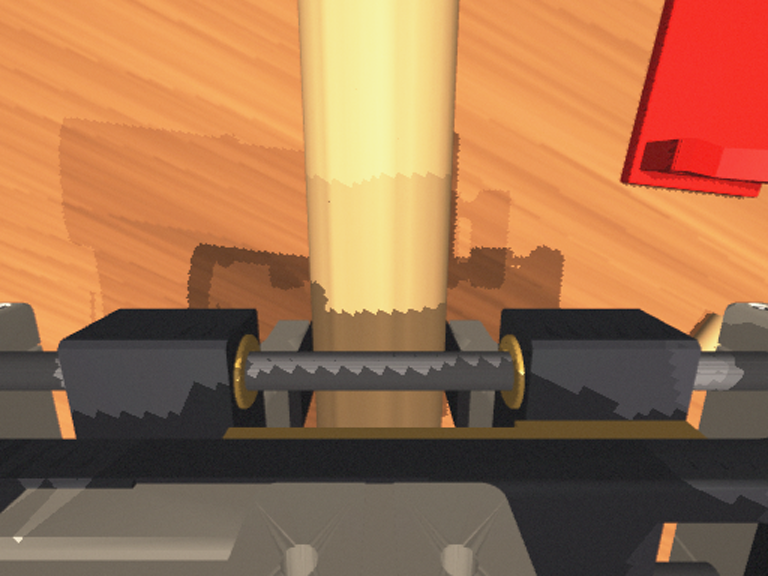

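The wrist view shows the held pin and the red cradle's corner at (640,180), but not the cradle. I'll check where it should project, and take a top view.

```bash
python3 - <<'E'
from h import *
T=np.load("T.npy");c=viewer.camera_info("wrist");C=np.linalg.inv(T@np.array(c["tool_from_camera"]))
K=np.array(c["intrinsics"])
for x,y,z in [(.1,.05,0),(.1,-.05,0),(.09,.05,.058),(.09,-.05,.058)]:
    a=np.radians(26.5);w=[.559+x*np.cos(a)-y*np.sin(a),-.009+x*np.sin(a)+y*np.cos(a),z,1]
    p=K@(C@w)[:3];print(1.5*p[:2]/p[2])
snap("top","top2.png",(110,75,380,275),2.9)
E
```

```text
[313.38411419 125.28618612]
[446.82886256 125.20587127]
[299.9033566 132.9800252]
[461.05997271 132.88249618]
```

View pics/top2.png

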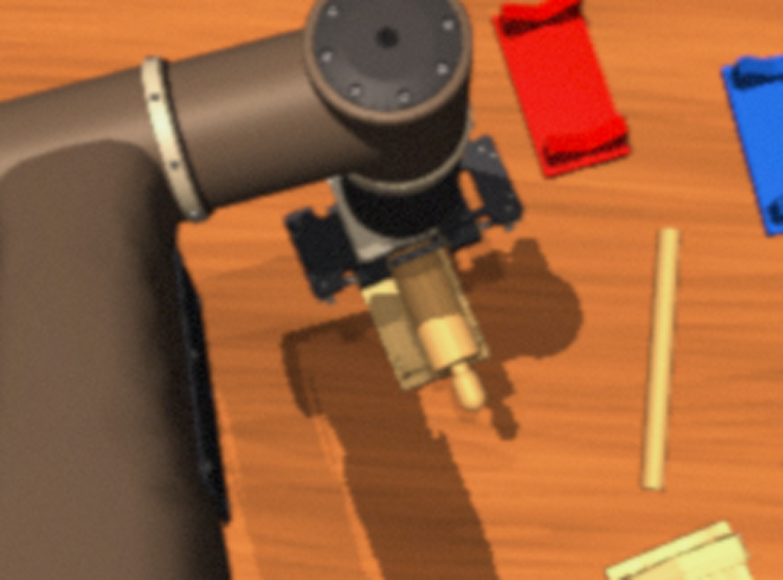

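The cradle at top2 (425,335) is below the held pin and hidden by it in the wrist view, as projected: columns 300–460 match the pin. I'll refine the cradle pose from the w1 corners (563,28) and (722,190).

```bash
python3 - <<'E'
from h import *
Tp=np.eye(4);Tp[:3,:3]=R.from_euler('xyz',[179.952,.034,-22.918],degrees=True).as_matrix();Tp[:3,3]=[.51848,.28777,.22602]
C=Tp@np.array(viewer.camera_info("wrist")["tool_from_camera"])
q=lambda x,y,z:px2w("wrist",x/1.5-.2,y/1.5-.2,z,C)
for z in (0,.014):
  a,b=q(563,28,z),q(722,190,z);d=a-b;L=np.linalg.norm(d);u=d/L
  print(a,b,L,np.degrees(np.arctan2(u[1],u[0])),(a+b)/2+.05*np.array([u[1],-u[0],0]))
T=tool();print(T[:3,3],np.linalg.inv(T)@[.559,-.009,0.059,1])
E
```

```text
[0.62580256 0.07740357 0.        ] [ 0.4434616  -0.01799664  0.        ] 0.20578975988932507 27.61842039220537 [ 0.55781112 -0.01459926  0.        ]
[0.62420238 0.08411474 0.014     ] [ 0.44851465 -0.00780452  0.014     ] 0.19828093033803565 27.618420392205376 [ 0.55953756 -0.00614762  0.014     ]
[ 0.55851535 -0.00814796  0.17260908] [4.23954796e-05 9.77040908e-04 1.13609104e-01 1.00000000e+00]
```

{"fn": "carry_out", "kwargs": {
  "rows": [
    [0,0,0.02,0,0,-0.012],
    [0,0,0.04,0,0,-0.012],
    [0,0,0.06,0,0,-0.012],
    [0,0,0.08,0,0,-0.012],
    [0,0,0.097,0,0,-0.012],
    [0,0,0.11,0,0,-0.012],
    [0,0,0.118,0,0,-0.012],
    [0,0,0.122,0,0,-0.012]
  ]
}}

```text
clock: 7.0
tool_pos: [0.5586, -0.0085, 0.0504]
orientation: [180.0, 0.0, 27.1]
force: [0.3, -0.1, -3.6]
opening: 0.0475
gripper_force: 30.0
```

{"fn": "carry_out", "kwargs": {
  "rows": [
    [0,0,0.001,0,0,0],
    [0,0,0.002,0,0,0],
    [0,0,0.003,0,0,0],
    [0,0,0.004,0,0,0],
    [0,0,0.004,0,0,0]
  ]
}}

```text
clock: 7.62
tool_pos: [0.5585, -0.0086, 0.0466]
orientation: [180.0, -0.0, 27.1]
force: [0.1, 0.3, -2.3]
opening: 0.0473
gripper_force: 30.0
```

{"fn": "carry_out", "kwargs": {
  "rows": [
    [0,0,0.001,0,0,0],
    [0,0,0.002,0,0,0],
    [0,0,0.002,0,0,0]
  ]
}}

```text
clock: 8.0
tool_pos: [0.5585, -0.0086, 0.0445]
orientation: [-180.0, 0.0, 27.1]
force: [-0.2, -0.2, -3.2]
opening: 0.0472
gripper_force: 30.0
```

{"fn": "carry_out", "kwargs": {
  "rows": [
    [0,0,0.001,0,0,0],
    [0,0,0.002,0,0,0],
    [0,0,0.002,0,0,0]
  ]
}}

```text
clock: 8.38
tool_pos: [0.5589, -0.0088, 0.0438]
orientation: [180.0, -0.1, 27.1]
force: [-4.2, -0.3, 9.7]
opening: 0.0473
gripper_force: 30.0
```

Contact came at the expected height. I'll hold, then check the side view before releasing.

{"fn": "carry_out", "kwargs": {
  "rows": [
    [0,0,0,0,0,0],
    [0,0,0,0,0,0],
    [0,0,0,0,0,0],
    [0,0,0,0,0,0]
  ]
}}

```text
clock: 8.88
tool_pos: [0.5589, -0.0088, 0.0438]
orientation: [180.0, -0.1, 27.1]
force: [-3.8, -1.5, 9.3]
opening: 0.0472
gripper_force: 30.0
```

```bash
python3 - <<'E'
from h import *
c=viewer.camera_info("side");p=np.array(c["intrinsics"])@(np.linalg.inv(c["extrinsics"])@[.559,-.009,.05,1])[:3];u,v=(p[:2]/p[2]).astype(int);print(u,v)
a,b=max(0,u-100),max(0,v-75)
snap("side","s1.png",(a,b,min(512,a+200),min(384,b+150)),4)
E
```

```text
265 183
```

View pics/s1.png

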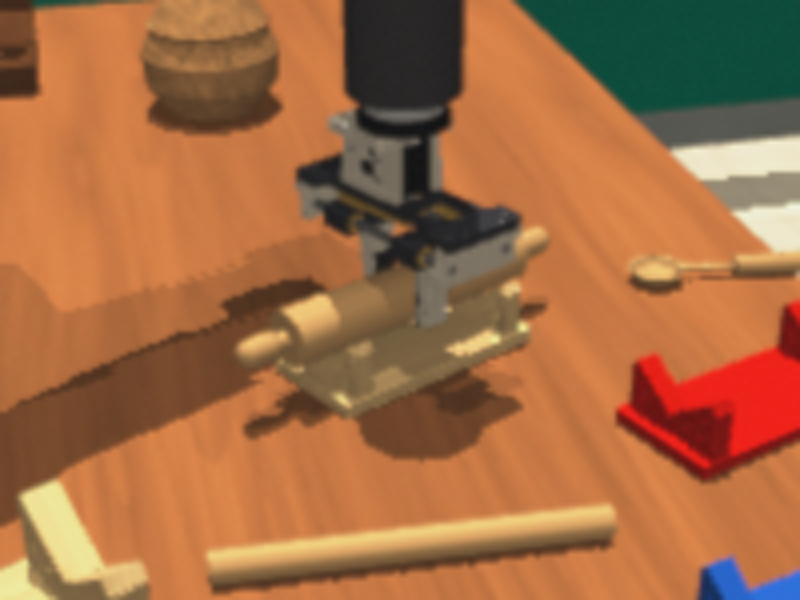

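The side view shows the pin at (400,300) lying across both rests at (355,365) and (510,310), with the fingers between them. The slim rod at (410,545) is untouched. Releasing now.

{"fn": "carry_out", "kwargs": {
  "rows": [
    [0,0,0,0,0,0],
    [0,0,0,0,0,0],
    [0,0,0,0,0,0],
    [0,0,0,0,0,0],
    [0,0,0,0,0,0],
    [0,0,0,0,0,0],
    [0,0,0,0,0,0],
    [0,0,0,0,0,0]
  ],
  "grip": 1
}}

```text
clock: 9.93
tool_pos: [0.5585, -0.0086, 0.0426]
orientation: [180.0, -0.0, 27.1]
force: [-0.5, 0.0, -0.3]
opening: 0.0877
gripper_force: 0.0
```

{"fn": "carry_out", "kwargs": {
  "rows": [
    [0,0,-0.01,0,0,0],
    [0,0,-0.03,0,0,0],
    [0,0,-0.06,0,0,0],
    [0,0,-0.09,0,0,0],
    [0,0,-0.12,0,0,0],
    [0,0,-0.15,0,0,0],
    [0,0,-0.17,0,0,0],
    [0,0,-0.17,0,0,0]
  ]
}}

```text
clock: 10.92
tool_pos: [0.5595, -0.0084, 0.215]
orientation: [179.9, -0.2, 27.1]
force: [-1.1, -0.6, -0.7]
opening: 0.0875
gripper_force: 0.0
```

```bash
python3 - <<'E'
from h import *
snap("side","s2.png",(165,108,365,258),4)
np.save("T.npy",tool());snap("wrist","w3.png",None,1.5)
E
```

```text
(no output)
```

View pics/s2.png

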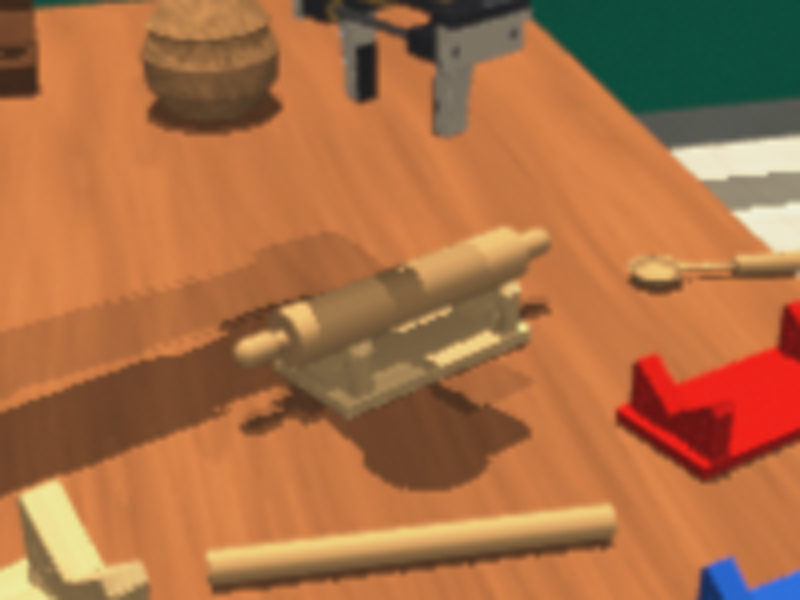

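View pics/w3.png

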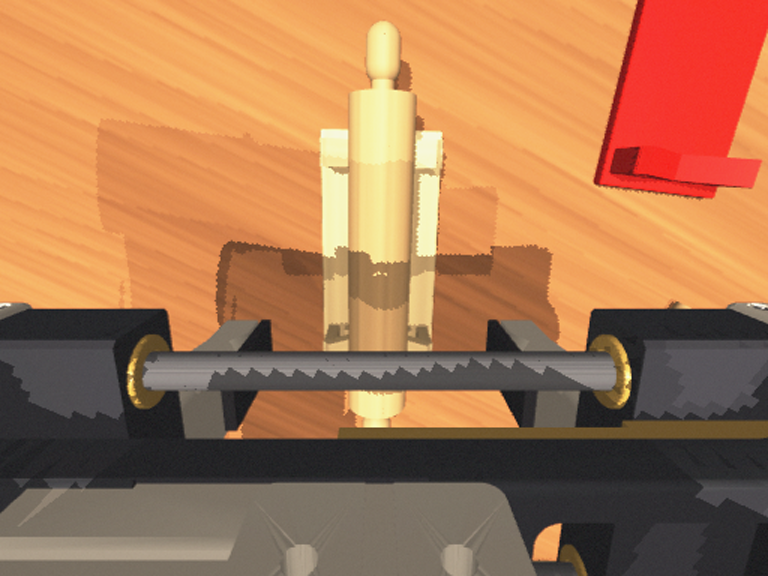

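The pin (384,250) lies along the cradle, equally far from its two sides (322 and 442), seated in both rests with the gripper clear. Handing in.

```bash
python3 -c "
from h import *
print(workorder.close_job())"
```

```text
the job is handed in; nothing more can be done
None
```

The rolling pin was lowered into both rests of the small plywood cradle and settled there before release; the slim pin was not touched, and I handed the job in at about 11 s (no verdict was returned).

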